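Check the depth of a formed copper channel with a dial depth gauge

TASK

Pick up the dial depth gauge from the steel bench block and measure how deep the copper channel is at its pen mark: the gauge upright, its foot lying flat on both rims and square across the channel, its plunger touching the marked dot. Press the foot down lightly and finish while still holding the gauge there, steady, so that I can read the dial; leave the other tools where they are.

Things in the scene. Friction and masses are not known exactly. Their poses are not given: they have to be found in the camera images.
- gauge: dial depth gauge, steel and aluminium, about 0.27 kg, standing upright on the steel bench block. Origin: centre of the foot's underside; z up. Foot: steel bar 90 mm along the gauge's y, 18 mm along x, 12 mm high, on the z axis a 10 mm stem up to the dial case; a dust cap 9 mm across on top reaches z = 103 mm.
- gauge_case (a point): centre of the gauge's round dial case, 62 mm above its origin. The case is 56 mm across (in the gauge's y-z plane, from z = 34 to 90 mm) and 26 mm thick (x from -15 to +11 mm; white dial with needle on the -x face). From above it can be gripped across its round edge (56 mm, closing along y) or its faces (26 mm, closing along x).
- gauge_tip (a point): lowest point of the gauge's plunger, a 4 mm thick steel rod with a ball end on the gauge's z axis (x = y = 0 of the gauge); it slides along the gauge's z.
- plunger (a joint): how far the plunger's tip stands out below the underside of the foot, in m: 0 when pushed in flush (as it stands on the bench block), 0.025 when free. A light spring pushes it out with 0.4 N (free) to 1.2 N (flush).
- bench_block: steel bench block 100 x 100 x 20 mm on a black rubber pad 110 x 110 x 12 mm, fixed. Origin: centre of the pad's underside on the bench; z up. Its top, where the gauge stands, is 32 mm above the origin.
- forming_block: hardwood forming block 150 x 100 x 45 mm with a half-round groove along its x axis, fixed. Origin: centre of its underside on the bench; z up.
- channel: half-round copper channel lying in the groove, fixed, rigid, 130 mm along its x axis, 60 mm wide inside, 18 mm deep. Same origin and axes as the forming block. The rims run along x at y = -31 and +31 mm, tops 50 mm above the origin (5 mm above the wood); the inside bottom runs along y = 0, 32 mm above the origin.
- seat (a point): point midway between the rim tops at the middle of the channel, 50 mm above the bench. With the foot seated the gauge's origin is at this height and the plunger reads 0.018. About 5 to 15 N on the foot, the gauge's own weight included, seats it well; more than 25 N bruises the rims.
- mark (a point): the marked spot: a dark punched dot 5 mm across at the bottom of the channel, crossed by a dark pen line that runs round the inside of the channel from rim to rim. The mark lies somewhere within 40 mm of the channel's middle, 32 mm above the bench.
- doming_block: bystander: steel doming cube of 55 mm with round hollows. Origin: centre of its underside.
- hammer: bystander: chasing hammer 220 mm long lying on its side, wooden handle. Origin: on the bench under the middle of the handle.
- pot: bystander: terracotta pot 86 mm across and 92 mm high with steel chasing tools standing in it, up to about 150 mm. Origin: centre of its underside.
- copper_cup: bystander: small shallow copper bowl 72 mm across, 22 mm high. Origin: centre of its underside.
Not all that is in view belongs to the job. Leave any turquoise or yellow look-alike of the gauge alone.

How it is judged:
On the way:
1. the gauge is lifted clear of the bench block by the gripper, its plunger free (height (world z) of gauge above 0.062 m and value of joint plunger above 0.022 m and contact force between the fingers and gauge above 2 N), for 0.1 s.
At the end, for the whole second after the job is handed in: Gripper still holds the gauge, at rest: tip within 5 mm of the mark, upright within 3.4 deg, foot within 10 deg of square across, seated (underside 48 to 51.3 mm above the bench, plunger 16.5 to 19.3 mm), pressing on the channel with 3.5 to 25 N in all (horizontal distance between gauge_tip and mark below 0.005 m and angle between gauge's own z axis and vertical below 0.06 rad and angle between the x axis of gauge and the x axis of channel, either way round below 0.18 rad and z of gauge in the frame of channel between 0.048 and 0.0513 m and value of joint plunger between 0.0165 and 0.0193 m and contact force between gauge and channel between 3.5 and 25 N and contact force between the fingers and gauge above 2 N and linear speed of gauge below 0.01 m/s); the arm keeps its last pose, push and grip.
It fails at once if the gauge is banged or pressed hard on the copper (over 60 N) (contact force between gauge and channel above 60 N).
It fails at once if the gauge is knocked or tipped over (angle between gauge's own z axis and vertical above 0.8 rad).
It fails at once if a bystander is pushed more than 20 mm (distance of any of doming_block, hammer, pot, copper_cup from where it was at the start of the episode above 0.02 m).
It also fails if it takes over 45 s, if anything falls off the work surface, if the arm or the gripper's body presses on something with over 40 N, if the wrist force passes 120 N, or if a joint passes its speed limit or range.

ROBOT

A 6-joint arm with a two-finger parallel gripper is mounted at the origin on the work surface. World frame = base frame: x ahead of the robot, y to its left, z up, the work surface at z = 0. Lengths are in m, angles in rad, forces in N, time in s.
With the tool pointing down it reaches from about 0.325 to 0.9 m from the base axis. Payload 6.1 kg.
Tool frame: the origin (TCP) lies midway between the tips of the shut fingers; the grasp point (between the pads) lies 19 mm behind it; z points along the fingers, y is the line along which they close (so a half turn about z gives the same grasp; the last joint's range is limited). The gripper opens to 85 mm and grips with 20 to 120 N. Pads are 22 mm wide; open, the fingers measure 114 mm over their backs; the gripper's body (76 mm by 85 mm) begins 54 mm behind the grasp point. The pads swing forward as they close: fully open they stand 13 mm farther back than shut.
Start: joints at [1.118, 0.22, 1.526, -0, 1.395, -0.126], TCP at [0.201, 0.592, 0.231] pointing down, gripper open.
Joint ranges: [-2.98, 2.98], [-0.91, 2.08], [0.09, 2.57], [-1.24, 4.39], [0.2, 2.65], [-2.68, 2.68]. Speed limits (rad/s): [2.57, 2.57, 3.01, 3.14, 3.14, 3.14].

INTERFACE

Orientations are given as [roll, pitch, yaw] about the fixed x, y, z axes, in that order (R = Rz(yaw) Ry(pitch) Rx(roll)).
In Python, from plant import movep, move_l, set_joints, gripper_to, hold, inverse_kinematics, observe, get_image, get_calibration, Unreachable, job_done gives the robot as it stands. Calls block until the motion is done:
- movep(position, orientation): joint-space move of the TCP to a pose.
- move_l(position, feed=0.15, rotation=None, max_force=None): straight line of the TCP; rotation=None keeps the orientation; feed is the mean speed in m/s. With max_force (N) it stops when the force on the tool has changed by that much, and returns True; else False.
- set_joints(angles): joint-space move.
- gripper_to(opening, f_grip=None): finger opening in m; f_grip is the grip in N (None keeps the last); returns when the fingers have stopped.
- hold(seconds).
- inverse_kinematics(position, orientation): joint angles nearest the present ones, or None.
- observe(): the state.
- get_image(name): name is "scene" or "top"; returns (picture, depth): 420x560x3 uint8, red, green, blue; 420x560 float32, m along the optical axis (not along the pixel's ray), 0 where there is no reading.
- get_calibration(name): a dict with "intrinsics" (3x3 intrinsics, pixels), "world_from_camera" (4x4, takes a point from camera to world coordinates). Camera axes: x right, y down, z forward; pixel columns grow to the right and rows downward; lengths in m; the calibration is good to about 2 mm. A picture is of the moment at which its call begins. get_calibration takes no time and is no camera call.
A pose or a line that the arm cannot do raises Unreachable and nothing moves.
- job_done(): hands the job in; it is judged then, once.
The state is a dict: "time_s": time; "q": joint angles; "joint_velocities": joint speeds; "joint_torque": joint torques, N m; "eef_pos": TCP position; "tcp_rot": TCP orientation; "ft_force": force on the tool from outside, world axes, zero at the start; "torque": the same for the moment, N m; "opening": finger opening in m; "grasp_force": force on a finger pad.
Only numpy, scipy, OpenCV 4.12 (cv2) and the standard library are available. Lean on these libraries where they do the work, as an engineer would, in place of code of your own. Each camera call takes 0.05 s, during which the arm holds its last target. There are 200 camera calls.

## Working session

There is one attempt and no reset: what is moved stays moved. The work goes in short steps, each a Python script; the robot and the scene stay as the last script left them, time stands still between calls to the robot, and variables do not carry over. Pictures are saved under pics/ and viewed, at most 10 in all, crops included, and the job is handed in when it is done.

```bash
mkdir -p pics
cat > h.py <<'E'
import numpy as np, cv2
from plant import *
def grab(n):
    im,d=get_image(n); c=get_calibration(n); return im,d,np.array(c["intrinsics"]),np.array(c["world_from_camera"])
def cloud(d,K,T):
    v,u=np.mgrid[:d.shape[0],:d.shape[1]]
    P=np.stack([(u-K[0,2])/K[0,0]*d,(v-K[1,2])/K[1,1]*d,d],-1)
    return P@T[:3,:3].T+T[:3,3]
E
python3 - <<'E'
from h import *
for n in("scene","top"):
    im,d,K,T=grab(n); np.savez("pics/"+n+"0.npz",im=im,d=d,K=K,T=T); cv2.imwrite(f"pics/{n}0.png",im[...,::-1]); print(n,K,T)
o=observe(); print(o["time_s"],o["tcp_rot"],o["opening"],o["ft_force"])
E
```

```text
scene [[439.47883199   0.         279.27816399]
 [  0.         439.47883199 204.84400423]
 [  0.           0.           1.        ]] [[ 0.74019717  0.52279791 -0.42283625  1.17715478]
 [ 0.67228051 -0.56408422  0.47942455 -0.62423536]
 [ 0.0121269  -0.63913327 -0.76900039  1.11219725]
 [ 0.          0.          0.          1.        ]]
top [[437.75201206   0.         280.76396273]
 [  0.         437.75201206 204.38070979]
 [  0.           0.           1.        ]] [[ 0.00885239 -0.99819688  0.05936855  0.52930193]
 [-0.9997901  -0.00773824  0.0189705   0.00466138]
 [-0.01847689 -0.05952402 -0.99805586  1.31423346]
 [ 0.          0.          0.          1.        ]]
0.1 [-3.13981234e+00 -2.33337431e-04  2.81479862e+00] 0.08521610391252045 [ 0.0344535   0.72200067 -0.56583712]
```

View pics/scene0.png

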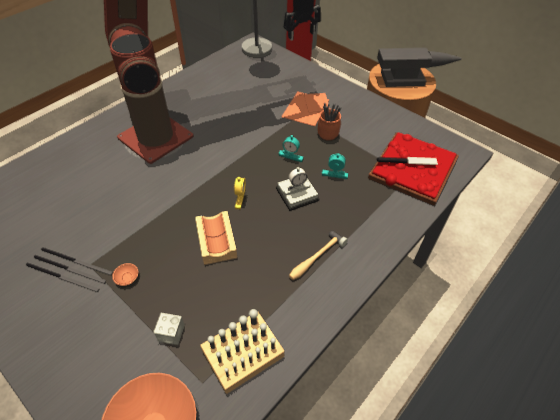

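View pics/top0.png

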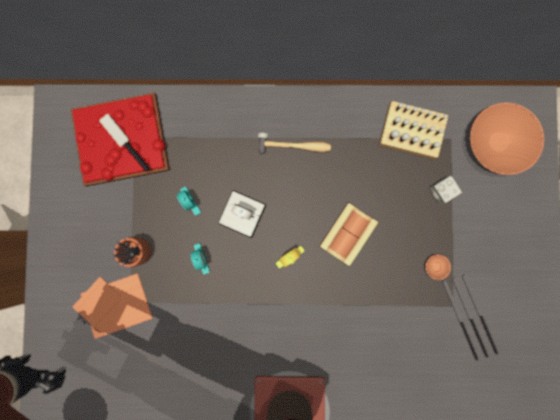

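The top view shows the true gauge on its white steel block at about (242,213) and the channel at (350,235), with a dark line across its middle. The scene view shows them at (298,185) and (215,237). The look-alikes are teal and yellow. Next I'll zoom in and fit.

Run:
```python
from h import *
t=np.load("pics/top0.npz");s=np.load("pics/scene0.npz")
def cr(z,u,v,w,h): return cv2.resize(z["im"][v:v+h,u:u+w,::-1],(400,300),interpolation=cv2.INTER_CUBIC)
A=np.vstack([np.hstack([cr(t,202,182,80,60),cr(t,310,204,80,60)]),np.hstack([cr(s,258,160,80,60),cr(s,176,207,80,60)])])
cv2.imwrite("pics/crops.png",A)
for n,z in(("top",t),("scene",s)):
    P=cloud(z["d"],z["K"],z["T"]); ok=z["d"]>0
    X,Y,Z=P[...,0],P[...,1],P[...,2]
    print(n,"mat z",np.median(Z[300:303,300:340]) if n=="top" else "")
    v,u=np.mgrid[:420,:560]
    rg=(abs(u-242)<40)&(abs(v-213)<35) if n=="top" else (abs(u-298)<28)&(abs(v-185)<28)
    rf=(abs(u-350)<40)&(abs(v-235)<40) if n=="top" else (abs(u-215)<28)&(abs(v-237)<32)
    def rect(m):
        p=P[m][:,:2]; r=cv2.minAreaRect((p*1000).astype(np.float32)); return len(p),np.round(r[0],1),np.round(r[1],1),round(r[2],1)
    print("bench",rect(rg&ok&(Z>.026)&(Z<.038)))
    print("foot",rect(rg&ok&(Z>.040)&(Z<.048)))
    print("case>.07",rect(rg&ok&(Z>.07)), "cap", P[rg&ok&(Z>.127)].mean(0), Z[rg].max())
    print("forming",rect(rf&ok&(Z>.025)&(Z<.056)), "rims",rect(rf&ok&(Z>.0475)), Z[rf].max())
```

```text
top mat z 0.0012880407237656488
bench (859, array([578.1, 145.8]), array([100.3, 100. ]), 66.5)
foot (56, array([584.3, 137. ]), array([90.3, 26. ]), 66.1)
case>.07 (195, array([580.3, 138. ]), array([55.9, 29.3]), 66.1) cap [0.58044495 0.13813479 0.1333229 ] 1.3142334648947658
forming (1811, array([ 521.2, -167.4]), array([100.4, 149.7]), 56.8) rims (229, array([ 521.1, -166.9]), array([ 98.7, 148.2]), 57.3) 1.3142334648947658
scene mat z 
bench (436, array([578.5, 144.6]), array([102.2, 104.4]), 65.8)
foot (87, array([581.1, 136.5]), array([90.2, 20.2]), 65.6)
case>.07 (247, array([582.8, 136. ]), array([57.4, 30.4]), 64.0) cap [0.58144345 0.13606311 0.13347281] 1.1121972487023855
forming (1428, array([ 519.5, -167.8]), array([ 99.8, 156.1]), 56.7) rims (125, array([ 522.5, -170.8]), array([ 97.2, 141. ]), 56.1) 1.1121972487023855
```

View pics/crops.png

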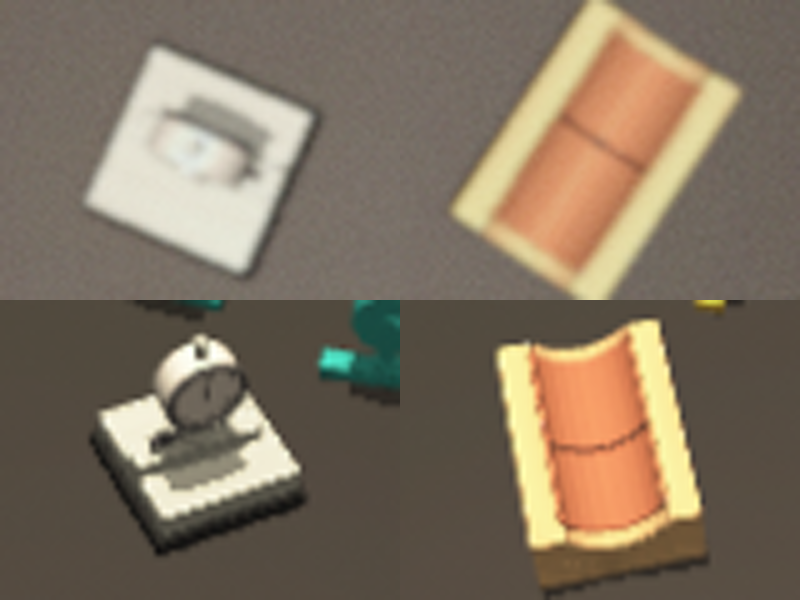

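The crops show the dial facing the scene camera, so gauge x is about 156° and y about 246°. The pen line crosses the channel near its middle. Next I'll locate the mark and check IK.

Run:
```python
from h import *
th=np.radians(-33.2); c=np.array([np.cos(th),np.sin(th)]); n=np.array([-c[1],c[0]])
for nm in("top","scene"):
    z=np.load(f"pics/{nm}0.npz"); P=cloud(z["d"],z["K"],z["T"]); K,T=z["K"],z["T"]
    g=z["im"].astype(float).sum(-1)
    # sample brightness on the ideal channel surface
    xs=np.arange(-.05,.0501,.0005)
    prof=[]
    ys=np.arange(-.024,.0241,.004)
    for y in ys:
        w=.032+ (41.5e-3-10e-3) -.0315 + (34-np.sqrt(34**2-(y*1e3)**2))*1e-3 # R=(30^2+18^2)/36=34
        Q=np.array([[*(np.array([.521,-.1675])+x*c+y*n),w] for x in xs])
        C=(Q-T[:3,3])@T[:3,:3]; uv=C@K.T; uv=(uv[:,:2]/uv[:,2:]).astype(np.float32)
        b=cv2.remap(g.astype(np.float32),uv[:,0].copy(),uv[:,1].copy(),cv2.INTER_LINEAR).ravel()
        d=cv2.GaussianBlur(b[:,None],(1,61),15).ravel()-b; 
        i=d[10:-10].argmax()+10; sl=slice(max(i-8,0),i+9); wt=np.clip(d[sl],0,None); prof.append((xs[sl]*wt).sum()/wt.sum())
    print(nm,np.round(np.array(prof)*1e3,1),"median",np.median(prof)*1e3)
    # rim midline from depth: channel-frame y of points z>.0475 within the channel
    ok=(z["d"]>0)&(P[...,2]>.0475)&(P[...,2]<.056); L=P[...,:2]-np.array([.521,-.1675]); a=L@c; b=L@n
    ok&=(abs(a)<.05)&(abs(b)<.04); print("rim y",np.median(b[ok&(b>0)]),np.median(b[ok&(b<0)]))
    lo=(z["d"]>0)&(abs(a)<.05)&(abs(b)<.026); A=np.polyfit(b[lo],P[...,2][lo],2); print("bottom y",-A[1]/2/A[0],np.polyval(A,-A[1]/2/A[0]))
for p,ws in(((.581,.137,.2),(66,-114)),((.52,-.167,.2),(56.8,-123.2))):
    for w in ws: 
        q=inverse_kinematics(p,[np.pi,0,np.radians(w)]); print(w,None if q is None else np.round(q,2))
```

```text
top [6.6 6.7 6.7 6.3 6.5 6.6 6.4 6.8 6.7 6.4 6.7 6.7 7. ] median 6.6687450819079475
rim y 0.031073860480181754 -0.03015612053370257
bottom y -6.809093927063898e-05 0.031769512320673404
scene [7.5 6.1 5.8 7.  6.8 5.4 5.7 6.7 5.3 5.5 5.3 4.8 4.5] median 5.657123205706427
rim y 0.0291833441814522 -0.03153548836274429
bottom y -0.001253174484898807 0.03127671749813387
66 [ 0.1   0.18  1.64 -0.    1.33  0.52]
-114 [ 0.1   0.18  1.64  0.    1.33 -2.62]
56.8 [-0.46  0.06  1.77 -0.    1.32  0.12]
-123.2 None
```

Run:
```python
from h import *
r=[np.pi,0,np.radians(66)]
movep([.582,.1367,.24],r)
gripper_to(.06,40)
print(move_l([.582,.1367,.077],.12,max_force=8))
o=observe();print(o["eef_pos"],o["ft_force"])
gripper_to(.0,40); hold(.3)
o=observe();print(o["opening"],o["grasp_force"],o["ft_force"],o["time_s"])
im,*_=grab("scene"); cv2.imwrite("pics/g1.png",cv2.resize(im[110:230,220:380,::-1],(800,600),interpolation=cv2.INTER_CUBIC))
```

```text
False
[0.58280614 0.1367891  0.07803864] [-0.49763369 -0.31096501 -0.53499315]
0.025718509308165344 39.59372341632843 [-2.83542852  0.01165723  5.81346569] 4.8167
```

View pics/g1.png

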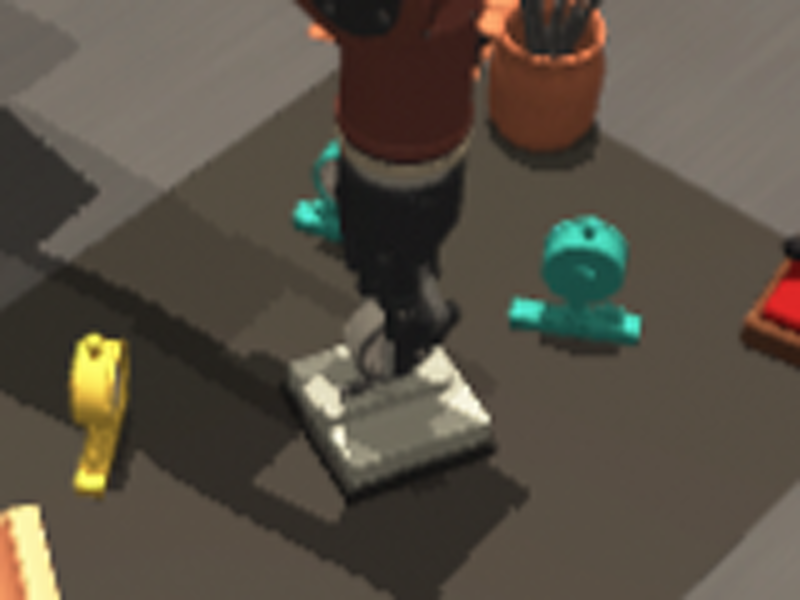

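The picture shows the fingers on both faces of the dial case at about (405,320), with the gauge upright on the block. The opening of 25.7 mm matches the case thickness. Next: lift, carry over, and look.

Run:
```python
from h import *
gripper_to(0,60); a=observe(); print(a["eef_pos"],a["tcp_rot"],a["ft_force"])
p=a["eef_pos"]
move_l([p[0],p[1],p[2]+.10],.1); hold(.3)
o=observe(); print(o["eef_pos"],o["opening"],o["grasp_force"],o["ft_force"],o["time_s"])
f=np.radians(56.8); gx=np.array([np.cos(f+np.pi/2),np.sin(f+np.pi/2)])
tgt=np.array([.5261,-.1713])-.002*gx; print(tgt)
movep([*tgt,.17],[np.pi,0,f]); hold(.3)
o=observe(); print(o["eef_pos"],o["tcp_rot"],o["opening"],o["ft_force"],o["time_s"])
im,d,K,T=grab("scene"); np.savez("pics/s2.npz",im=im,d=d,K=K,T=T)
cv2.imwrite("pics/g2.png",cv2.resize(im[150:285,130:310,::-1],(800,600),interpolation=cv2.INTER_CUBIC))
```

```text
[0.58224819 0.13680597 0.07765442] [ 3.14117965e+00 -3.43993808e-04  1.15196876e+00] [-2.06574566  0.40253321  6.61246784]
[0.58201753 0.13676809 0.1771637 ] 0.025194392915209942 58.96937906742096 [-0.08338494 -0.55774413 -3.46196984] 6.5417
[ 0.52777353 -0.17239513]
[ 0.52811636 -0.17152189  0.17000509] [-3.14158175e+00 -8.97769559e-05  9.92860421e-01] 0.025027052240646303 [-0.65136336 -0.59253895 -3.47230662] 8.0417
```

View pics/g2.png

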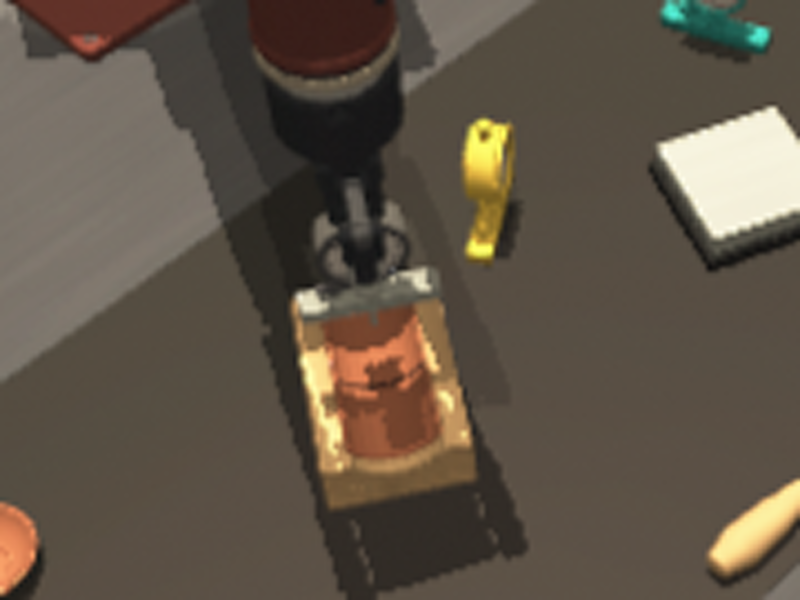

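The gauge is held with its foot level across the channel at about (368,292) and the plunger out. The mark line is at (380,383). I'll check the foot's tilt and the gauge's position from depth.

Run:
```python
from h import *
z=np.load("pics/s2.npz");K,T=z["K"],z["T"];P=cloud(z["d"],K,T);v,u=np.mgrid[:420,:560]
f=np.radians(56.8); gy=np.array([np.cos(f),np.sin(f)]); gx=np.array([-gy[1],gy[0]])
L=P[...,:2]-np.array([.5261,-.1708]); a=L@gx; b=L@gy; Z=P[...,2]
m=(z["d"]>0)&(Z>.115)&(Z<.142)&(abs(a)<.02)&(abs(b)<.06)
print(m.sum(),"b range",np.percentile(b[m],[0,2,50,98,100]))
print("yaw",cv2.minAreaRect((P[m][:,:2]*1000).astype(np.float32)))
for lo in np.arange(-.05,.05,.01):
    k=m&(b>=lo)&(b<lo+.01)
    if k.sum()>4: print(round(lo+.005,3),k.sum(),np.round([Z[k].min(),Z[k].max(),a[k].min(),np.median(a[k]),a[k].max()],4))
# front face (a<-.007)
k=m&(a<-.006); print("front b centre",(b[k].min()+b[k].max())/2,b[k].min(),b[k].max(),"zslope",np.polyfit(b[k],Z[k],1), "tip", )
t=(z["d"]>0)&(Z>.095)&(Z<.118)&(abs(a)<.012)&(abs(b)<.012); print("plunger",t.sum(),a[t].mean(),b[t].mean(),Z[t].min() if t.any() else 0)
```

```text
207 b range [-0.04411973 -0.04284537  0.00283672  0.04420823  0.04552157]
yaw ((526.48291015625, -170.30711364746094), (89.48297119140625, 21.555145263671875), 55.495906829833984)
-0.045 12 [ 0.1247  0.1392 -0.0097 -0.0043  0.0074]
-0.035 24 [ 0.1272  0.139  -0.01   -0.004   0.0116]
-0.025 20 [ 0.123   0.1392 -0.0096 -0.0062  0.0026]
-0.015 21 [ 0.1261  0.1414 -0.0094 -0.0056  0.0036]
-0.005 21 [ 0.1261  0.1419 -0.0096 -0.0066  0.0064]
0.005 18 [ 0.1257  0.1413 -0.0105 -0.0074  0.0002]
0.015 26 [ 0.1241  0.1388 -0.01   -0.0057  0.0074]
0.025 24 [ 0.126   0.1393 -0.0109 -0.0052  0.0079]
0.035 27 [ 0.1236  0.1381 -0.0103 -0.0033  0.0088]
0.045 14 [ 0.1257  0.1393 -0.0108 -0.0035  0.0064]
front b centre 0.0008359528872565157 -0.0434593067599922 0.04513121253450523 zslope [0.00884417 0.13167207] tip
plunger 4 -3.624892858498886e-05 0.0006119817846803169 0.10527880787486898
```

Run:
```python
from h import *
want=np.array([.52735,-.1721])
c=np.array([.5271,-.1730])
move_l([*c,.112],.08); hold(.4)
e=observe()["eef_pos"]; print("e",e)
c=c+want-e[:2]; move_l([*c,.106],.03); hold(.4)
o=observe(); print("e",o["eef_pos"],o["ft_force"]); f0=o["ft_force"][2]
print(move_l([*c,.092],.01,max_force=7)); hold(.5)
o=observe(); print(o["eef_pos"],o["tcp_rot"],o["ft_force"],o["ft_force"][2]-f0,o["torque"],o["opening"],o["time_s"])
for n in("scene","top"):
    im,d,K,T=grab(n); np.savez(f"pics/{n}3.npz",im=im,d=d,K=K,T=T)
    if n=="scene": cv2.imwrite("pics/g3.png",cv2.resize(im[180:285,150:290,::-1],(800,600),interpolation=cv2.INTER_CUBIC))
```

```text
e [ 0.52724592 -0.17308254  0.11229762]
e [ 0.5272784  -0.1720542   0.10609746] [-0.18892775 -1.26800791 -3.03780382]
True
[ 0.52722881 -0.17201821  0.09548406] [-3.14148874e+00  2.81231146e-05  9.91358175e-01] [-0.06555981 -0.01652842  6.388223  ] 9.426026815673055 [ 0.07002016  0.12601307 -0.00996871] 0.025267912184991265 11.625
```

View pics/g3.png

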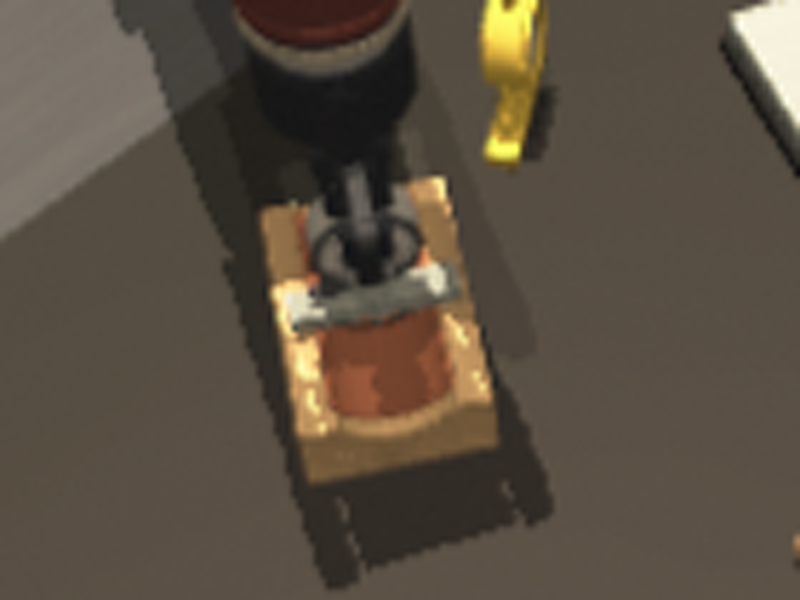

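The foot lies across both rims at about (380,297), parallel to the block's end, and z and force match a seated foot. One last check of position relative to the mark within the same camera, and of the force's steadiness.

Run:
```python
from h import *
f=np.radians(56.8); gy=np.array([np.cos(f),np.sin(f)]); gx=np.array([-gy[1],gy[0]])
z=np.load("pics/scene3.npz");P=cloud(z["d"],z["K"],z["T"])
L=P[...,:2]-np.array([.5250,-.1716]); a=L@gx; b=L@gy; Z=P[...,2]   # mark as seen by the scene camera
m=(z["d"]>0)&(Z>.0535)&(Z<.0625)&(abs(a)<.02)&(abs(b)<.06)&(a<-.004)
k=m&(abs(b)<.04); print(m.sum(),"ends",b[m].min(),b[m].max(),"front fit",np.polyfit(b[k],a[k],1))
k2=(z["d"]>0)&(Z>.0605)&(abs(b)>.03)&(abs(b)<.05)&(abs(a)<.02)&(Z<.07); print("top slope",np.polyfit(b[k2],Z[k2],1), "a",np.percentile(a[k2],[2,50,98]))
hold(.5);o=observe();print(o["ft_force"],o["eef_pos"],np.abs(o["joint_velocities"]).max(),o["grasp_force"])
```

```text
64 ends -0.04216990837615034 0.0447673175003415 front fit [-0.01066347 -0.00779433]
top slope [0.00837305 0.06264884] a [-0.01073485 -0.0018112   0.00746044]
[-0.3993562   0.45090527  5.03351079] [ 0.52719775 -0.17200468  0.09547069] 0.0014083263442525712 59.938936829566956
```

Run:
```python
from h import *
F=[]
for i in range(10): hold(.15); F.append(observe()["ft_force"][2])
print(np.round(F,2))
if min(F[-4:])+3.04>6: print(job_done())
```

```text
[5.66 5.89 5.85 5.55 5.2  4.85 5.92 4.95 6.03 6.92]
the job is handed in; nothing more can be done
None
```

I've handed in the job with the gripper still holding the gauge. It stands upright and square on both rims, within about 1.5 mm of the mark by the cameras, and presses steadily with about 9 N; no verdict was reported.

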